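Refit a balance's weighing plate and load the check weight

ROBOT

A 6-joint arm with a two-finger parallel gripper is mounted at the origin on the work surface. World frame = base frame: x ahead of the robot, y to its left, z up, the work surface at z = 0. Lengths are in m, angles in rad, forces in N, time in s.
With the tool pointing down it reaches from about 0.225 to 0.875 m from the base axis. Payload 3.4 kg.
Tool frame: the origin (TCP) lies between the finger pads; the fingertips stand 11 mm ahead of it and the grasp point (between the pads) lies 8 mm behind it (tips_ahead is the distance from the TCP to the fingertips, in m); z points along the fingers, x is the direction in which the jaws open and shut, and the axes are right-handed (so a half turn about z gives the same grasp; the last joint's range is limited). The gripper opens to 85 mm and grips with 20 to 120 N. Pads are 22 mm wide; open, the fingers measure 114 mm over their backs; the gripper's body (76 mm by 85 mm) begins 54 mm behind the grasp point. The pads swing forward as they close: fully open they stand 13 mm farther back than shut.
Start: joints at [-0.121, 0.276, 1.505, -0, 1.361, -0.121], TCP at [0.575, -0, 0.242] pointing down, gripper open.
Joint ranges: [-2.89, 2.89], [-0.75, 2.08], [0.22, 2.7], [-1.18, 4.32], [0.11, 2.71], [-2.7, 2.7]. Speed limits (rad/s): [2.57, 2.57, 3.14, 3.14, 3.14, 3.14].

INTERFACE

Orientations are given as a unit quaternion [w, x, y, z].
In Python, from rig import get_state, get_image, sign_off, masks_of, tips_ahead gives the robot as it stands.
- The arm moves only by the tool play_rows, never from a script. Its argument "series" is a list of rows, each an object of numbers: "fingers": the closure, from -1 (fully open) to 1 (shut); "dx", "dy", "dz": the shift along the world's x, y, z in mm; "turn": the turn about the world's z in rad. A call has 1 to 20 rows; each row shifts and turns the pose as measured when the row begins; what a row does not reach is not made up. A row lasts 1/12 s, in which the tool goes at most 41.7 mm and 7.16 degrees, less where a joint would pass 70% of its speed; a pose out of reach is approached as far as the arm can. A call with a gripper value outside its range is refused whole. The fingers move at their own pace and stop on an object; "squeeze" is the grip in N (left out, the last holds). Time passes only in rows, so rows that do not move let the fingers close. It gives the time, the measured TCP pose, the force and the opening at its end, in the units of the state.
- get_state(): the state, without advancing time (a new reading comes with each control period).
- get_image(name): name is "scene" or "side" or "wrist"; returns a dict with "pixels" (384x512x3 uint8, red, green, blue), "vfov" (degrees; the focal length in pixels is half the picture's height over the tangent of half this angle, whatever the lens; pixels are square), "cx", "cy" (the principal point, pixels), "rvec" (rotation vector, rad) and "tvec" (3), from world to camera coordinates, as OpenCV has them; the wrist camera has in their place "hand_eye" (4x4, takes a point from camera to tool coordinates, whose origin is the TCP and whose axes are the tool frame's). Camera axes: x right, y down, z forward; pixel columns grow to the right and rows downward; lengths in m; the calibration is good to about 2 mm. A picture is of the moment at which its call begins: read the wrist's pose just before it. There is no depth.
- sign_off(): hands the job in, once; it reports no verdict.
Trained networks look in a picture, given as the dict that the camera call returned (one of the last four; its "shot" number tells which), for a name from the list of things; names that differ only in an ending like _2 or _b are one class to them, and where a whole thing is asked for, a point or a joint stands for the part that bears it (a point fixed in the world has none). Each returns a list of dicts, best first, with "p" (0 to 1); they miss things now and then, are a little off and sometimes report something else, mostly with a low value. They report only what shows in the picture. A call takes as long as a camera call. They do not tell look-alikes from the thing itself.
- masks_of(picture, label): "region" (384x512 bool, what is visible of it) and "xy" ([column, row] in pixels, amid what is visible of it).
The state is a dict: "clock": time; "qpos": joint angles; "qd": joint speeds; "effort": joint torques, N m; "position": TCP position; "ee_rot": TCP orientation; "contact_force": force on the tool from outside, world axes, zero at the start; "moment": the same for the moment, N m; "width": finger opening in m.
Only numpy, scipy, OpenCV 4.12 (cv2) and the standard library are available. Lean on these libraries where they do the work, as an engineer would, in place of code of your own. Each camera call takes 0.05 s, during which the arm holds its last target. There are 200 camera calls.

TASK

Put the weighing plate back on the balance: lower it over the central shaft and the anti-rotation pin, feeling for the angle of the pin, until it lies flush and fully home on the flange, and let go of it. Then stand the brass check weight upright on the plate beside the handle, its whole foot on the plate. Work gently, because the balance is spring-borne and must never be loaded with more than about 20 N, and leave the other weights and the brush where they are.

Things in the scene. Friction and masses are not known exactly. Their poses are not given: they have to be found in the camera images.
- balance: White laboratory balance, fixed on the bench: housing 270 x 210 x 55 mm high with the display at its front (-x), and a thin steel ring (188 mm across, its top 73 mm above the bench) standing on it around the plate's place. Origin on the vertical axis of the shaft, at bench level; z up.
- carrier: The balance's spring-borne load carrier: dark flange 100 mm across. Origin: centre of its top face (seat of the plate's underside), 88 mm above the bench unloaded; x as the balance's x. A steel shaft, 16 mm diameter, rises 24 mm from it, the last 5 mm tapered to 9 mm. It yields straight down, about 1.2 N per mm, hard stop after 12 mm; stays level, does not turn.
- pin_nominal (a point): Middle of the arc on the flange's face where the pin can stand: 42 mm from the carrier's origin along its +x. The real brass pin (7 mm diameter, 12 mm tall, last 4 mm tapered to 3 mm) is fixed on this 42 mm circle anywhere within 0.50 rad either side of here; its true angle is not reported, only seen or felt.
- plate: Loose aluminium weighing plate, 150 mm across, 8 mm thick, about 0.4 kg, on a cork rest at the start. Origin: centre of its underside, z up. Holes through it: 18 mm round at the centre (shaft); 12 mm along x by 8.8 mm along y, centred at x = +42 mm (pin). Resting on the pin's tip its underside is 12 mm above the flange.
- handle (a point): Middle of the plate's blue handle bar, 41 mm above the plate's origin, axes as the plate's. The bar runs along x, 50 mm long, 14 mm wide (y), 22 mm high (from 30 to 52 mm above the underside), on two thin legs at x = -22 and +22 mm; the shaft enters the space below it. Grip it from above across the 14 mm.
- rest: Flat cork pad 170 x 170 x 20 mm, fixed, on which the plate lies at the start. Origin at the centre of its underside.
- check_weight: The check weight: brass cylinder of 32 mm diameter and 32 mm height with a narrower knob above (20 mm diameter, 48 mm overall height), about 0.2 kg, loose, standing. Origin at the centre of its foot, z up along its axis.
- small_weight: Bystander: small steel knob weight, 26 mm diameter, 42 mm high, about 0.1 kg, loose. Origin at the centre of its foot.
- large_weight: Bystander: large steel knob weight, 42 mm diameter, 60 mm high, about 0.5 kg, loose. Origin at the centre of its foot.
- brush: Bystander: cleaning brush lying on the bench, 170 mm long along its own x, loose.
Things that resemble listed ones, but are neither listed nor needed, are in the scene too. Several things look just like the check_weight: the one meant starts farthest from the robot's base.

How it is judged:
By the outcome, as a careful person would: the job done as asked, in the order asked, and still so for the second after the job is handed in, with the robot touching nothing.
It also fails if it takes over 64 s, if anything falls off the work surface, if the arm or the gripper's body presses on something with over 40 N, if the wrist force passes 120 N, or if a joint passes its speed limit or range.

## Working session

There is one attempt and no reset: what is moved stays moved. The work goes in short steps, Python scripts to look and compute and a tool call to move; the robot and the scene stay as the last step left them, time stands still between calls to the robot, and variables do not carry over. Pictures are saved under pics/ and viewed, about 8 in all and at most 12, crops included, and the job is handed in when it is done.

Besides the shell and the picture viewer there is one more tool, called after ">>>" as a command line: name --argument value ..., lists and objects as JSON in quotes. play_rows: Moves the arm, as the interface text tells. Its arguments: {"type":"object","properties":{"series":{"type":"array"},"squeeze":{"type":"number"}},"required":["series"]}

```bash
mkdir -p pics; ls
cat > h.py <<'E'
import numpy as np, cv2
from rig import *
from scipy.spatial.transform import Rotation as R
def cam(im,st=None):
    f=192/np.tan(np.radians(im["vfov"])/2); K=np.array([[f,0,im["cx"]],[0,f,im["cy"]],[0,0,1]])
    if "hand_eye" in im:
        q=np.array(st["ee_rot"]); T=np.eye(4); T[:3,:3]=R.from_quat(q[[1,2,3,0]]).as_matrix(); T[:3,3]=st["position"]
        W=np.linalg.inv(T@np.array(im["hand_eye"])); return K,W[:3,:3],W[:3,3]
    return K,cv2.Rodrigues(np.array(im["rvec"],float))[0],np.array(im["tvec"],float).ravel()
def proj(c,P):
    K,r,t=c; p=(K@(r@np.atleast_2d(P).T+t[:,None])); return (p[:2]/p[2]).T
def ray(c,uv):
    K,r,t=c; d=r.T@np.linalg.inv(K)@np.array([uv[0],uv[1],1.]); return -r.T@t,d/np.linalg.norm(d)
def onz(c,uv,z):
    o,d=ray(c,uv); return o+d*(z-o[2])/d[2]
def tri(L):
    A=np.zeros((3,3));b=np.zeros(3)
    for c,uv in L:
        o,d=ray(c,uv);M=np.eye(3)-np.outer(d,d);A+=M;b+=M@o
    return np.linalg.solve(A,b)
def save(im,n,crop=None,s=1):
    a=im["pixels"][:,:,::-1]
    if crop: a=a[crop[1]:crop[3],crop[0]:crop[2]]
    cv2.imwrite("pics/"+n,cv2.resize(np.ascontiguousarray(a),None,fx=s,fy=s,interpolation=cv2.INTER_CUBIC))
E
python3 - <<'E'
from h import *
st=get_state();print(st)
for n in ("scene","side","wrist"):
    im=get_image(n);c=cam(im,st);save(im,n+"0.png",s=1.5)
    print(n,im["vfov"],im["cx"],im["cy"],[k for k in im],"campos",-c[1].T@c[2])
    for l in ("plate","check_weight","carrier","balance","handle","rest","small_weight","large_weight","brush"):
        for m in masks_of(im,l):
            ys,xs=np.nonzero(m["region"]); print(l,round(m["p"],2),np.round(m["xy"]),(xs.min(),ys.min(),xs.max(),ys.max()) if len(xs) else 0, np.round(onz(c,m["xy"],0.03),3))
E
```

```text
pics
{'clock': 0.0, 'qpos': array([-1.21019112e-01,  2.76610438e-01,  1.50614373e+00, -1.94205777e-05,
        1.36071064e+00, -1.21018520e-01]), 'qd': array([-0.00131978, -0.00034815,  0.0007368 , -0.00068054, -0.0033622 ,
       -0.00129907]), 'effort': array([ 6.20495921e-04, -4.16768074e+01, -2.45808578e+01, -1.52056768e-04,
        1.11346930e-02,  1.69860516e-05]), 'position': array([5.74483114e-01, 3.97182924e-05, 2.41426673e-01]), 'ee_rot': array([-1.03581530e-04,  9.99999562e-01,  1.73823675e-06, -9.30379881e-04]), 'contact_force': array([-0.58169748, -0.48497418, -0.58174425]), 'moment': array([-0.0175181 , -0.00814555,  0.02894935]), 'width': 0.08563860162317681}
scene 47.09590102918046 258.69471678566316 181.54860504445574 ['pixels', 'vfov', 'cx', 'cy', 'rvec', 'tvec', 'shot'] campos [1.21667471 0.37799827 0.86882123]
plate 0.74 [204. 135.] (np.int64(176), np.int64(116), np.int64(228), np.int64(153)) [ 0.532 -0.257  0.03 ]
plate 0.34 [186. 207.] (np.int64(152), np.int64(189), np.int64(212), np.int64(233)) [ 0.761 -0.136  0.03 ]
check_weight 0.7 [316. 192.] (np.int64(309),
[... 3070 characters left out ...]
1), np.int64(328), np.int64(189)) [ 0.645 -0.017  0.03 ]
check_weight 0.65 [226.  79.] (np.int64(212), np.int64(64), np.int64(242), np.int64(92)) [0.535 0.099 0.03 ]
balance 0.83 [200.   9.] (np.int64(123), np.int64(0), np.int64(342), np.int64(34)) [0.51  0.169 0.03 ]
handle 0.56 [224. 314.] (np.int64(181), np.int64(288), np.int64(276), np.int64(343)) [ 0.52  -0.232  0.03 ]
rest 0.79 [226. 286.] (np.int64(171), np.int64(273), np.int64(283), np.int64(334)) [ 0.525 -0.183  0.03 ]
small_weight 0.82 [172. 160.] (np.int64(158), np.int64(147), np.int64(183), np.int64(169)) [0.464 0.004 0.03 ]
brush 0.57 [388. 255.] (np.int64(332), np.int64(233), np.int64(445), np.int64(275)) [ 0.753 -0.131  0.03 ]
```

View pics/scene0.png

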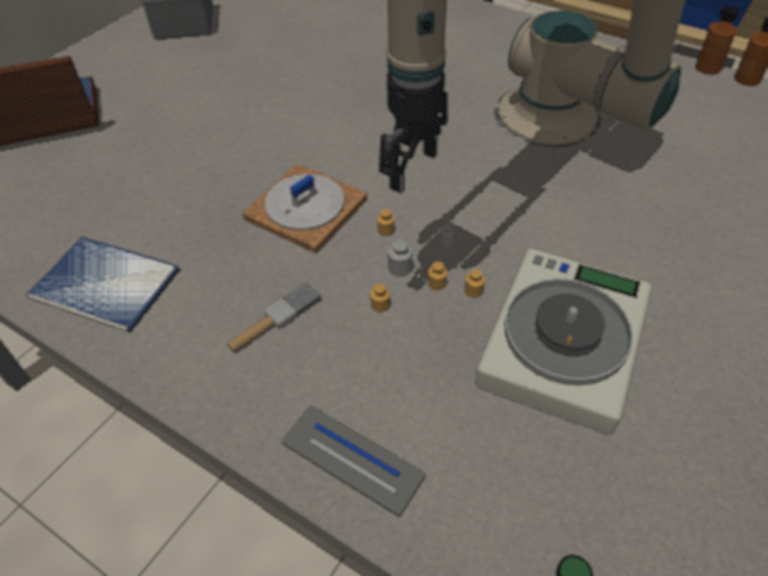

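View pics/wrist0.png

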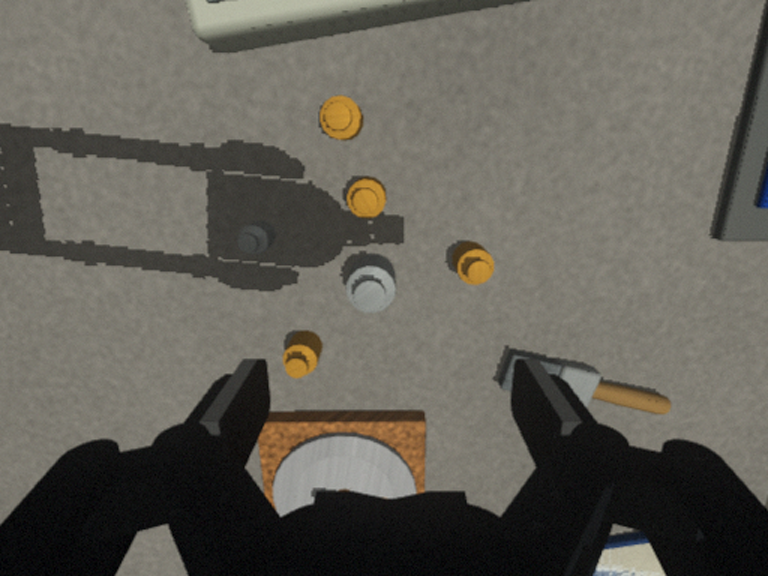

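>>> play_rows --series '[{"dx":-9,"dy":-40},{"dx":-9,"dy":-40},{"dx":-9,"dy":-40},{"dx":-9,"dy":-40},{"dx":-9,"dy":-40},{"dx":-5,"dy":-35},{}]'

```text
invalid input at $.series[0]: expected keys fingers, dx, dy, dz, turn
```

Run:
```python
from h import *
st=get_state();w=get_image("wrist");cw=cam(w,st);print(st["position"],st["clock"])
np.savez("w1.npz",px=w["pixels"],K=cw[0],r=cw[1],t=cw[2])
s=get_image("scene");d=get_image("side");cs=cam(s);cd=cam(d)
A=w["pixels"][:300,110:430,::-1]; A=cv2.resize(np.ascontiguousarray(A),(512,480),interpolation=cv2.INTER_CUBIC)
B=cv2.resize(np.ascontiguousarray(s["pixels"][185:240,345:415,::-1]),(280,220),interpolation=cv2.INTER_CUBIC)
C=cv2.resize(np.ascontiguousarray(d["pixels"][125:175,140:210,::-1]),(280,200),interpolation=cv2.INTER_CUBIC)
o=np.zeros((480,800,3),np.uint8);o[:,:512]=A;o[:220,515:795]=B;o[230:430,515:795]=C
cv2.imwrite("pics/m1.png",o)
```

```text
[5.75033759e-01 1.23171882e-05 2.42327111e-01] 1.5
```

View pics/m1.png

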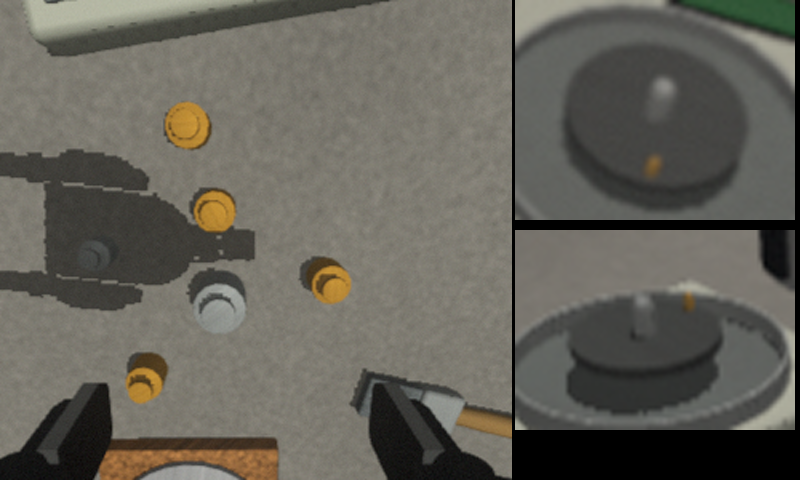

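>>> play_rows --series '[{"fingers":-1,"dx":-9,"dy":-40,"dz":0,"turn":0},{"fingers":-1,"dx":-9,"dy":-40,"dz":0,"turn":0},{"fingers":-1,"dx":-9,"dy":-40,"dz":0,"turn":0},{"fingers":-1,"dx":-9,"dy":-40,"dz":0,"turn":0},{"fingers":-1,"dx":-9,"dy":-40,"dz":0,"turn":0},{"fingers":-1,"dx":-5,"dy":-35,"dz":0,"turn":0},{"fingers":-1,"dx":0,"dy":0,"dz":0,"turn":0}]'

```text
clock: 2.23
position: [0.5235, -0.2403, 0.2427]
ee_rot: [0.0, 1.0, 0.005, 0.002]
contact_force: [0.1, -0.1, 0.1]
width: 0.0858
```

Run:
```python
from h import *
st=get_state();w=get_image("wrist");cw=cam(w,st);print(st["position"],st["clock"])
s=get_image("scene");d=get_image("side");cs=cam(s);cd=cam(d)
print("pin tip",tri([(cs,(379.75,224.25)),(cd,(183.25,140.75))]),"shaft",tri([(cs,(382,205.5)),(cd,(172,141.75))]))
print(onz(cs,(382,205.5),.112),onz(cd,(172,141.75),.112),onz(cs,(379.75,224.25),.1),onz(cd,(183.25,140.75),.1))
A=w["pixels"][:320,90:430,::-1]; A=cv2.resize(np.ascontiguousarray(A),(510,480),interpolation=cv2.INTER_CUBIC)
B=cv2.resize(np.ascontiguousarray(s["pixels"][105:175,170:240,::-1]),(280,280),interpolation=cv2.INTER_CUBIC)
o=np.zeros((480,800,3),np.uint8);o[:,:510]=A;o[:280,515:795]=B
cv2.imwrite("pics/m2.png",o)
```

```text
[ 0.52351262 -0.24033656  0.2426934 ] 2.2333
pin tip [0.61776297 0.28714314 0.09832136] shaft [0.57883601 0.27367802 0.11192946]
[0.57562455 0.27520679 0.112     ] [0.57953107 0.26907264 0.112     ] [0.61592157 0.28895643 0.1       ] [0.61701259 0.27969368 0.1       ]
```

View pics/m2.png

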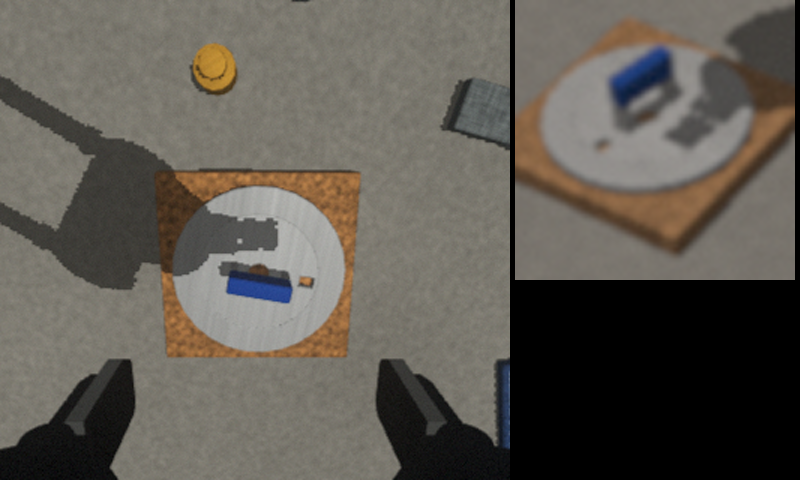

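```bash
cat > meas.py <<'E'
from h import *
def blue(im,box):
    p=im["pixels"].astype(int); x0,y0,x1,y1=box; m=np.zeros(p.shape[:2],np.uint8)
    m[y0:y1,x0:x1]=((p[...,2]>60)&(p[...,2]>1.6*p[...,0])&(p[...,2]>1.4*p[...,1]))[y0:y1,x0:x1]
    M=cv2.moments(m,True); return (M["m10"]/M["m00"],M["m01"]/M["m00"]),m
E
python3 - <<'E'
from meas import *
st=get_state();w=get_image("wrist");cw=cam(w,st)
s=get_image("scene");d=get_image("side");cs=cam(s);cd=cam(d)
bw,mw=blue(w,(180,150,330,230));bs,_=blue(s,(180,105,225,140));bd,_=blue(d,(249,265,335,345))
print("blue",bw,bs,bd,mw.sum()); h=tri([(cw,bw),(cs,bs),(cd,bd)]);print("handle",h)
print([tri([(cw,bw),(cs,bs)]),tri([(cw,bw),(cd,bd)]),tri([(cs,bs),(cd,bd)])])
print("plate ctr",onz(cw,(263,179.7),.028),"hole",onz(cw,(294,187.3),.028))
r=cv2.minAreaRect(np.argwhere(mw)[:,::-1].astype(np.float32));bx=cv2.boxPoints(r);print(bx)
P=[onz(cw,b,.072) for b in bx];print(np.round(P,4))
for l in("plate",):
  for im,c in((w,cw),(s,cs)):
    m=masks_of(im,l)[0]["region"].astype(np.uint8);cn=max(cv2.findContours(m,0,2)[0],key=cv2.contourArea)
    q=np.array([onz(c,p,.028)[:2] for p in cv2.convexHull(cn)[:,0].astype(float)]);print(cv2.minEnclosingCircle(q.astype(np.float32)))
# check weight
for l in("check_weight",):
  for m in masks_of(w,l): print(m["xy"],m["p"],onz(cw,m["xy"],.03))
E
```

```text
blue (261.93650793650795, 197.9541446208113) (200.88118811881188, 123.52475247524752) (293.0412087912088, 290.74725274725273) 567
handle [ 0.52701292 -0.26742749  0.06210385]
[array([ 0.52726697, -0.26612753,  0.06381983]), array([ 0.52782485, -0.26815203,  0.06152965]), array([ 0.52647757, -0.26728525,  0.06192031])]
plate ctr [ 0.52939394 -0.25510791  0.028     ] hole [ 0.56987536 -0.26484401  0.028     ]
[[239.94339 201.12817]
 [242.49533 186.32678]
 [284.12003 193.50345]
 [281.56808 208.30484]]
[[ 0.5024 -0.2687  0.072 ]
 [ 0.5054 -0.2508  0.072 ]
 [ 0.553  -0.2588  0.072 ]
 [ 0.5507 -0.2769  0.072 ]]
((0.5271736979484558, -0.26553505659103394), 0.07532446831464767)
((0.528292715549469, -0.2644144892692566), 0.0780072882771492)
[233.6, 49.8] 0.95 [ 0.49382675 -0.1040188   0.03      ]
```

Run:
```python
from meas import *
a=cv2.imread("pics/m2.png")[:480,:510].astype(int)
m=(a[...,0]>60)&(a[...,0]>1.6*a[...,2])&(a[...,0]>1.4*a[...,1]); m[350:]=0
y,x=np.nonzero(m);print(x.mean(),y.mean(),x.min(),x.max(),y.min(),y.max())
# brown hole
b=(a[...,2]-a[...,0]>35); 
n,l,s,c=cv2.connectedComponentsWithStats(b.astype(np.uint8)); print([(np.round(c[i]),s[i][4]) for i in range(1,n) if s[i][4]>20])
st=get_state();print(st["clock"],st["position"],st["ee_rot"])
```

```text
259.3004769475358 288.0119236883943 227 291 272 302
[(array([215.,  68.]), np.int32(1797)), (array([259., 254.]), np.int32(12707)), (array([169., 263.]), np.int32(49)), (array([259., 270.]), np.int32(73)), (array([305., 280.]), np.int32(90))]
2.6833 [ 0.52474911 -0.23233653  0.24293756] [-0.00226658  0.99995501  0.0090142   0.00189227]
```

Run:
```python
from meas import *
st=get_state();w=get_image("wrist");cw=cam(w,st);print(st["position"],np.abs(st["qd"]).max())
a=w["pixels"].astype(int)[120:240,180:330]; b=(a[...,0]-a[...,2]>35)
n,l,s,c=cv2.connectedComponentsWithStats(b.astype(np.uint8))
for i in range(1,n):
    if s[i][4]>10: print(c[i]+[180,120],s[i], onz(cw,c[i]+[180,120],.028), onz(cw,c[i]+[180,120],.020))
uv,m=blue(w,(180,150,330,230));print(uv,onz(cw,uv,.065))
q=masks_of(w,"plate")[0]["region"].astype(np.uint8);cn=max(cv2.findContours(q,0,2)[0],key=cv2.contourArea)
pts=cv2.convexHull(cn)[:,0].astype(float);print(pts.min(0),pts.max(0));e=[onz(cw,p,.028)[:2] for p in pts];print(np.min(e,0),np.max(e,0))
print(proj(cw,[[.527,-.2655,.028],[.527,-.2655+.075,.028],[.527,-.2655-.075,.028]]))
```

```text
[ 0.52474911 -0.23233653  0.24293756] 0.0052479729027757605
[261.55457817 169.23710516] [  13    2  136  118 5002] [ 0.52792818 -0.24020571  0.028     ] [ 0.52804392 -0.24215211  0.02      ]
[260.41176471 186.70588235] [76 65 10  4 34] [ 0.52689427 -0.26354436  0.028     ] [ 0.52698619 -0.26602849  0.02      ]
[291.61904762 193.5       ] [108  71   8   6  42] [ 0.56795468 -0.27219924  0.028     ] [ 0.56899265 -0.27488278  0.02      ]
(261.29597197898426, 198.7863397548161) [ 0.52778004 -0.26692882  0.065     ]
[204. 130.] [317. 239.]
[ 0.4534513  -0.33933616] [ 0.6007522  -0.19103217]
[[260.46572534 188.14146099]
 [261.58254745 129.6023543 ]
 [259.47902361 239.86020546]]
```

>>> play_rows --series '[{"fingers":-1,"dx":-4,"dy":-4,"dz":0,"turn":0.124},{"fingers":-1,"dx":-4,"dy":-4,"dz":0,"turn":0.124},{"fingers":-1,"dx":-4,"dy":-4,"dz":0,"turn":0.124},{"fingers":-1,"dx":-4,"dy":-4,"dz":0,"turn":0.124},{"fingers":-1,"dx":-4,"dy":-4,"dz":0,"turn":0.124},{"fingers":-1,"dx":-4,"dy":-4,"dz":0,"turn":0.124},{"fingers":-1,"dx":-4,"dy":-4,"dz":0,"turn":0.124},{"fingers":-1,"dx":-4,"dy":-4,"dz":0,"turn":0.124},{"fingers":-1,"dx":-4,"dy":-4,"dz":0,"turn":0.124},{"fingers":-1,"dx":0,"dy":0,"dz":0,"turn":0.124},{"fingers":-1,"dx":0,"dy":0,"dz":0,"turn":0.124},{"fingers":-1,"dx":0,"dy":0,"dz":0,"turn":0.0},{"fingers":-1,"dx":0,"dy":0,"dz":0,"turn":0.0}]'

```text
clock: 3.87
position: [0.4891, -0.2645, 0.2437]
ee_rot: [-0.003, 0.766, 0.643, 0.0]
contact_force: [0.5, 0.2, 0.2]
width: 0.0857
```

```bash
cat >> h.py <<'E'
def yaw(st):
    q=np.array(st["ee_rot"]); x=R.from_quat(q[[1,2,3,0]]).as_matrix(); return np.arctan2(x[1,0],x[0,0]),x[:,2]
E
python3 - <<'E'
from meas import *
st=get_state();print(st["position"],st["clock"],yaw(st),np.abs(st["qd"]).max(),st["qpos"])
E
```

```text
[ 0.4890961  -0.26445318  0.24366303] 3.8667 (np.float64(1.397715578344836), array([-0.00336163,  0.00482592, -0.9999827 ])) 0.01571299692637968 [-6.22074921e-01  2.49359838e-01  1.53898932e+00  2.00794933e-03
  1.35878802e+00 -2.02022711e+00]
```

Run:
```python
from meas import *
st=get_state();w=get_image("wrist");cw=cam(w,st);print(st["position"])
g=proj(cw,[[.5273,-.2665,.062],[.5273,-.2665,.028],[.5688,-.2735,.028]]);print(g)
save(w,"w3.png",(130,60,390,320),2.3)
q=masks_of(w,"plate")[0]["region"].astype(np.uint8);cn=max(cv2.findContours(q,0,2)[0],key=cv2.contourArea)
e=np.array([onz(cw,p,.028)[:2] for p in cv2.convexHull(cn)[:,0].astype(float)]);print(e.min(0),e.max(0),cv2.minEnclosingCircle(e.astype(np.float32)))
uv,m=blue(w,(180,100,340,260));print(uv,onz(cw,uv,.065))
bx=cv2.boxPoints(cv2.minAreaRect(np.argwhere(m)[:,::-1].astype(np.float32)));print(np.round([onz(cw,b,.072) for b in bx],4))
a=w["pixels"].astype(int)[100:260,180:340]; b=(a[...,0]-a[...,2]>35)
n,l,s,c=cv2.connectedComponentsWithStats(b.astype(np.uint8))
for i in range(1,n):
    if 10<s[i][4]<2000: print(c[i]+[180,100],s[i], onz(cw,c[i]+[180,100],.028))
```

```text
[ 0.4890961  -0.26445318  0.24366303]
[[263.77419513 200.69119664]
 [263.31136897 191.73081071]
 [263.39637406 221.19856505]]
[ 0.45173544 -0.34140524] [ 0.60090331 -0.19295877] ((0.5265779495239258, -0.26723045110702515), 0.07505931705236435)
(263.52866242038215, 201.44585987261146) [ 0.52709057 -0.26681345  0.065     ]
[[ 0.498  -0.2683  0.072 ]
 [ 0.5002 -0.256   0.072 ]
 [ 0.5525 -0.2647  0.072 ]
 [ 0.5502 -0.2776  0.072 ]]
```

View pics/w3.png

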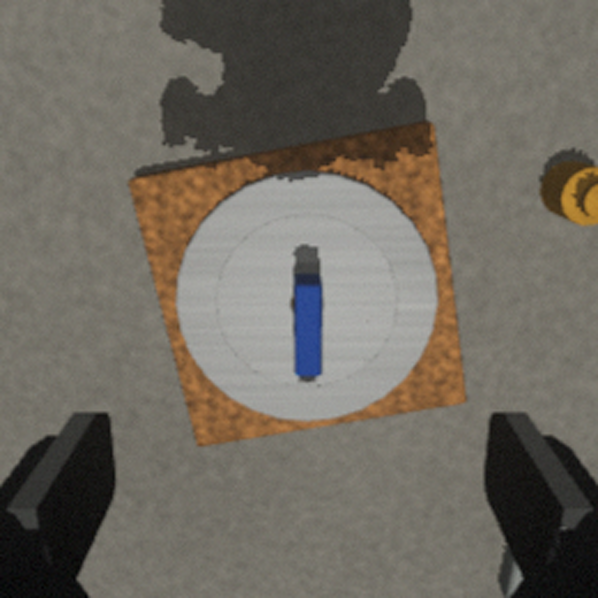

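>>> play_rows --series '[{"fingers":-1,"dx":4,"dy":38,"dz":5,"turn":0},{"fingers":-1,"dx":4,"dy":38,"dz":5,"turn":0},{"fingers":-1,"dx":4,"dy":38,"dz":5,"turn":0},{"fingers":-1,"dx":4,"dy":38,"dz":5,"turn":0},{"fingers":-1,"dx":4,"dy":38,"dz":5,"turn":0},{"fingers":-1,"dx":4,"dy":38,"dz":5,"turn":0},{"fingers":-1,"dx":4,"dy":38,"dz":5,"turn":0},{"fingers":-1,"dx":4,"dy":38,"dz":5,"turn":0},{"fingers":-1,"dx":4,"dy":38,"dz":5,"turn":0},{"fingers":-1,"dx":4,"dy":38,"dz":5,"turn":0},{"fingers":-1,"dx":4,"dy":38,"dz":5,"turn":0},{"fingers":-1,"dx":4,"dy":38,"dz":5,"turn":0},{"fingers":-1,"dx":3,"dy":38,"dz":0,"turn":0},{"fingers":-1,"dx":0,"dy":38,"dz":0,"turn":0},{"fingers":-1,"dx":0,"dy":5,"dz":0,"turn":0},{"fingers":-1,"dx":0,"dy":0,"dz":0,"turn":0},{"fingers":-1,"dx":0,"dy":0,"dz":0,"turn":0}]'

```text
clock: 5.38
position: [0.5381, 0.2996, 0.306]
ee_rot: [-0.002, 0.776, 0.631, 0.003]
contact_force: [-0.3, -0.9, -0.4]
width: 0.0854
```

Run:
```python
from meas import *
st=get_state();print(st["position"],st["clock"],yaw(st),np.abs(st["qd"]).max(),st["contact_force"],st["moment"])
w=get_image("wrist");cw=cam(w,st);np.save("w4.npy",w["pixels"]);np.savez("w4.npz",K=cw[0],r=cw[1],t=cw[2])
print(proj(cw,[[.5775,.272,.112],[.5775,.272,.088],[.6165,.286,.1]]))
save(w,"w4.png",(180,110,350,280),3.5)
m=masks_of(w,"carrier")
for k in m[:1]:
    q=k["region"].astype(np.uint8);cn=max(cv2.findContours(q,0,2)[0],key=cv2.contourArea)
    e=np.array([onz(cw,p,.088)[:2] for p in cv2.convexHull(cn)[:,0].astype(float)]);print(e.min(0),e.max(0),cv2.minEnclosingCircle(e.astype(np.float32)))
```

```text
[0.53805828 0.29961863 0.30598224] 5.3833 (np.float64(1.3646913863901404), array([ 0.00184978,  0.00590349, -0.99998086])) 0.01522834020903011 [-0.27441036 -0.87993374 -0.35483038] [ 0.02423975  0.01154114 -0.05600205]
[[244.32779489 201.28722447]
 [245.16844024 194.91065484]
 [261.61943512 223.07819635]]
[0.52673881 0.22371628] [0.62680482 0.32326541] ((0.5769616365432739, 0.27353426814079285), 0.050739698112010956)
```

View pics/w4.png

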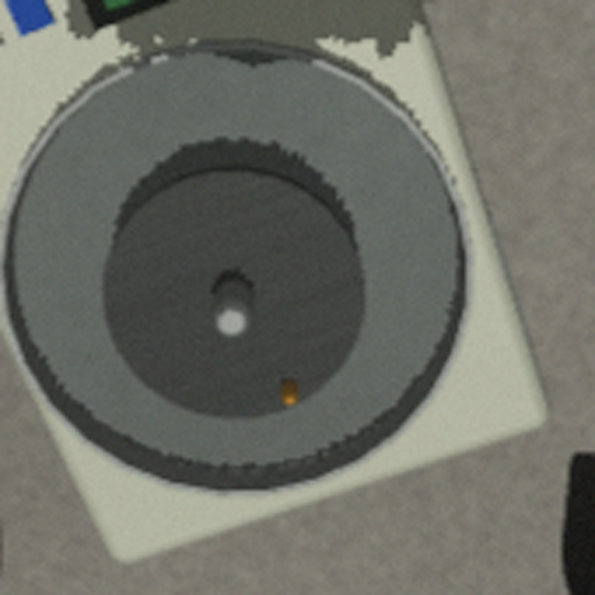

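Run:
```python
from h import *
p=np.load("w4.npy").astype(int);c=np.load("w4.npz");c=(c["K"],c["r"],c["t"])
b=p.sum(2); sub=b[194:210,238:256]; y,x=np.nonzero(sub>420); print(x.mean()+238,y.mean()+194,len(x)); s=(x.mean()+238,y.mean()+194)
br=(p[...,0]-p[...,2]>35)[210:235,250:275]; y,x=np.nonzero(br); print(x.mean()+250,y.mean()+210,y.min()+210,y.max()+210,x.min()+250,x.max()+250)
pm=(x.mean()+250,y.mean()+210)
S=onz(c,s,.112);P=onz(c,pm,.095);print(S,P,onz(c,(x.mean()+250,y.max()+210),.099))
d=P-S;print(d,np.hypot(*d[:2]),np.arctan2(d[1],d[0]))
```

```text
245.63333333333333 201.63333333333333 30
262.44 222.12 219 225 261 264
[0.57828419 0.27348502 0.112     ] [0.61764808 0.28694879 0.095     ] [0.61992455 0.28641604 0.099     ]
[ 0.0393639   0.01346376 -0.017     ] 0.04160275603567354 0.3295600081314801
```

>>> play_rows --series '[{"fingers":-1,"dx":0,"dy":-38,"dz":0,"turn":0.01},{"fingers":-1,"dx":0,"dy":-39,"dz":0,"turn":0.01},{"fingers":-1,"dx":0,"dy":-39,"dz":0,"turn":0.01},{"fingers":-1,"dx":0,"dy":-39,"dz":-8,"turn":0.01},{"fingers":-1,"dx":0,"dy":-39,"dz":-8,"turn":0},{"fingers":-1,"dx":0,"dy":-39,"dz":-8,"turn":0},{"fingers":-1,"dx":0,"dy":-39,"dz":-8,"turn":0},{"fingers":-1,"dx":0,"dy":-39,"dz":-8,"turn":0},{"fingers":-1,"dx":0,"dy":-39,"dz":-8,"turn":0},{"fingers":-1,"dx":0,"dy":-39,"dz":-8,"turn":0},{"fingers":-1,"dx":0,"dy":-39,"dz":-8,"turn":0},{"fingers":-1,"dx":0,"dy":-39,"dz":-8,"turn":0},{"fingers":-1,"dx":0,"dy":-39,"dz":-8,"turn":0},{"fingers":-1,"dx":0,"dy":-20,"dz":-10,"turn":0},{"fingers":-1,"dx":0,"dy":0,"dz":-10,"turn":0},{"fingers":-1,"dx":0,"dy":0,"dz":-10,"turn":0},{"fingers":-1,"dx":0,"dy":0,"dz":0,"turn":0},{"fingers":-1,"dx":0,"dy":0,"dz":0,"turn":0}]'

```text
clock: 6.98
position: [0.5192, -0.2627, 0.1979]
ee_rot: [0.003, 0.777, 0.629, 0.002]
contact_force: [0.2, 0.4, 0.1]
width: 0.0857
```

Run:
```python
from h import *
st=get_state();print(st["position"],yaw(st),st["contact_force"])
```

```text
[ 0.51919674 -0.2627154   0.19793759] (np.float64(1.3613484851632183), array([ 0.0079507 , -0.00248818, -0.9999653 ])) [0.24445345 0.35858677 0.07864264]
```

>>> play_rows --series '[{"fingers":-1,"dx":4,"dy":-2,"dz":-18,"turn":0.02},{"fingers":-1,"dx":4,"dy":-2,"dz":-18,"turn":0.02},{"fingers":-1,"dx":0,"dy":0,"dz":-18,"turn":0},{"fingers":-1,"dx":0,"dy":0,"dz":-18,"turn":0},{"fingers":-1,"dx":0,"dy":0,"dz":-14,"turn":0},{"fingers":-1,"dx":0,"dy":0,"dz":0,"turn":0},{"fingers":-1,"dx":0,"dy":0,"dz":0,"turn":0}]'

```text
clock: 7.57
position: [0.5299, -0.2577, 0.1155]
ee_rot: [0.007, 0.76, 0.649, 0.005]
contact_force: [0.2, -0.7, 1.0]
width: 0.0853
```

Run:
```python
from h import *
st=get_state();print(st["position"],yaw(st),st["contact_force"])
```

```text
[ 0.52992067 -0.2576588   0.11551441] (np.float64(1.413540472070324), array([ 0.01657561, -0.00407439, -0.99985431])) [ 0.23120774 -0.67187925  1.0023104 ]
```

>>> play_rows --series '[{"fingers":-1,"dx":-1,"dy":-3,"dz":-10,"turn":0},{"fingers":-1,"dx":-1,"dy":-3,"dz":-10,"turn":0},{"fingers":-1,"dx":-1,"dy":-3,"dz":-5,"turn":0},{"fingers":-1,"dx":0,"dy":0,"dz":0,"turn":0},{"fingers":-1,"dx":0,"dy":0,"dz":0,"turn":0}]'

```text
clock: 7.98
position: [0.5289, -0.2666, 0.0923]
ee_rot: [0.01, 0.759, 0.651, 0.006]
contact_force: [0.2, -0.2, -0.8]
width: 0.0855
```

Run:
```python
from h import *
st=get_state();print(st["position"],yaw(st),st["contact_force"])
```

```text
[ 0.52889598 -0.26661507  0.09232826] (np.float64(1.4166014477925322), array([ 0.02232043, -0.00752458, -0.99972255])) [ 0.15332897 -0.21262374 -0.774374  ]
```

>>> play_rows --series '[{"fingers":-1,"dx":-1,"dy":0,"dz":-20,"turn":-0.012},{"fingers":-1,"dx":0,"dy":0,"dz":-17,"turn":0},{"fingers":-1,"dx":0,"dy":0,"dz":0,"turn":0}]'

```text
clock: 8.23
position: [0.5294, -0.2685, 0.0566]
ee_rot: [0.013, 0.764, 0.645, 0.007]
contact_force: [-1.0, -0.1, -0.8]
width: 0.0855
```

Run:
```python
from h import *
st=get_state();print(st["position"],yaw(st),st["contact_force"])
```

```text
[ 0.52943931 -0.26845243  0.05657666] (np.float64(1.4027596063550556), array([ 0.02708905, -0.01099436, -0.99957256])) [-0.96141632 -0.1243457  -0.76582855]
```

>>> play_rows --series '[{"fingers":-1,"dx":-2.5,"dy":1.5,"dz":-2,"turn":0},{"fingers":1,"dx":0,"dy":0,"dz":0,"turn":0},{"fingers":1,"dx":0,"dy":0,"dz":0,"turn":0},{"fingers":1,"dx":0,"dy":0,"dz":0,"turn":0},{"fingers":1,"dx":0,"dy":0,"dz":0,"turn":0},{"fingers":1,"dx":0,"dy":0,"dz":0,"turn":0},{"fingers":1,"dx":0,"dy":0,"dz":0,"turn":0},{"fingers":1,"dx":0,"dy":0,"dz":0,"turn":0}]' --squeeze 50

```text
clock: 8.9
position: [0.5287, -0.2682, 0.0589]
ee_rot: [0.016, 0.764, 0.645, 0.008]
contact_force: [-0.5, -0.7, -3.7]
width: 0.0132
```

Run:
```python
from h import *
st=get_state();print(st["position"],yaw(st),st["contact_force"],st["width"])
```

```text
[ 0.5287296  -0.26818645  0.05885703] (np.float64(1.40194809128251), array([ 0.03237036, -0.0137593 , -0.99938123])) [-0.46595339 -0.74899072 -3.70317449] 0.013192054436124095
```

>>> play_rows --series '[{"fingers":1,"dx":0,"dy":0,"dz":20,"turn":0},{"fingers":1,"dx":0,"dy":0,"dz":38,"turn":0},{"fingers":1,"dx":0,"dy":0,"dz":38,"turn":0},{"fingers":1,"dx":0,"dy":10,"dz":38,"turn":0},{"fingers":1,"dx":3,"dy":25,"dz":10,"turn":0.04},{"fingers":1,"dx":4,"dy":38,"dz":0,"turn":0.04},{"fingers":1,"dx":4,"dy":38,"dz":0,"turn":0.04},{"fingers":1,"dx":4,"dy":38,"dz":0,"turn":0.04},{"fingers":1,"dx":4,"dy":38,"dz":0,"turn":0.04},{"fingers":1,"dx":4,"dy":38,"dz":0,"turn":0.04},{"fingers":1,"dx":4,"dy":38,"dz":0,"turn":0.04},{"fingers":1,"dx":4,"dy":38,"dz":0,"turn":0.04},{"fingers":1,"dx":4,"dy":38,"dz":0,"turn":0.04},{"fingers":1,"dx":4,"dy":38,"dz":0,"turn":0.04},{"fingers":1,"dx":4,"dy":38,"dz":0,"turn":0.04},{"fingers":1,"dx":4,"dy":38,"dz":0,"turn":0.04},{"fingers":1,"dx":4,"dy":30,"dz":0,"turn":0.02},{"fingers":1,"dx":0,"dy":10,"dz":0,"turn":0},{"fingers":1,"dx":0,"dy":0,"dz":0,"turn":0}]'

```text
clock: 10.48
position: [0.5654, 0.2481, 0.1929]
ee_rot: [0.003, 0.573, 0.82, 0.002]
contact_force: [-0.2, -0.5, -3.6]
width: 0.0127
```

Run:
```python
from h import *
st=get_state();print(st["position"],yaw(st),st["contact_force"],st["moment"],st["width"])
```

```text
[0.56537362 0.24811407 0.19294868] (np.float64(1.9221291700298755), array([ 0.00710222, -0.00128967, -0.99997395])) [-0.20523064 -0.45180628 -3.58357815] [-0.04463362  0.00533812 -0.02463118] 0.012743995035428687
```

>>> play_rows --series '[{"fingers":1,"dx":7,"dy":13,"dz":0,"turn":-0.012},{"fingers":1,"dx":7,"dy":12,"dz":-5,"turn":-0.012},{"fingers":1,"dx":0,"dy":0,"dz":-10,"turn":0},{"fingers":1,"dx":0,"dy":0,"dz":0,"turn":0},{"fingers":1,"dx":0,"dy":0,"dz":0,"turn":0}]'

```text
clock: 10.9
position: [0.5766, 0.2682, 0.1732]
ee_rot: [0.002, 0.583, 0.813, -0.004]
contact_force: [1.0, 0.1, -4.8]
width: 0.0126
```

Run:
```python
from h import *
st=get_state();print(st["position"],yaw(st),st["contact_force"],st["moment"],st["width"])
s=get_image("scene");d=get_image("side");w=get_image("wrist")
o=np.zeros((600,800,3),np.uint8)
f=lambda im,b,sz:cv2.resize(np.ascontiguousarray(im["pixels"][b[1]:b[3],b[0]:b[2],::-1]),sz,interpolation=cv2.INTER_CUBIC)
o[:300,:400]=f(s,(330,150,450,240),(400,300));o[:300,400:]=f(d,(120,80,240,170),(400,300));o[300:,:400]=f(w,(0,0,512,384),(400,300))
cv2.imwrite("pics/m5.png",o)
```

```text
[0.57662427 0.26822783 0.17316311] (np.float64(1.8972288641043382), array([-0.00158525, -0.00989588, -0.99994978])) [ 1.04126887  0.14164789 -4.76418181] [ 0.00611385 -0.0001142   0.02561786] 0.012632496097581207
```

View pics/m5.png

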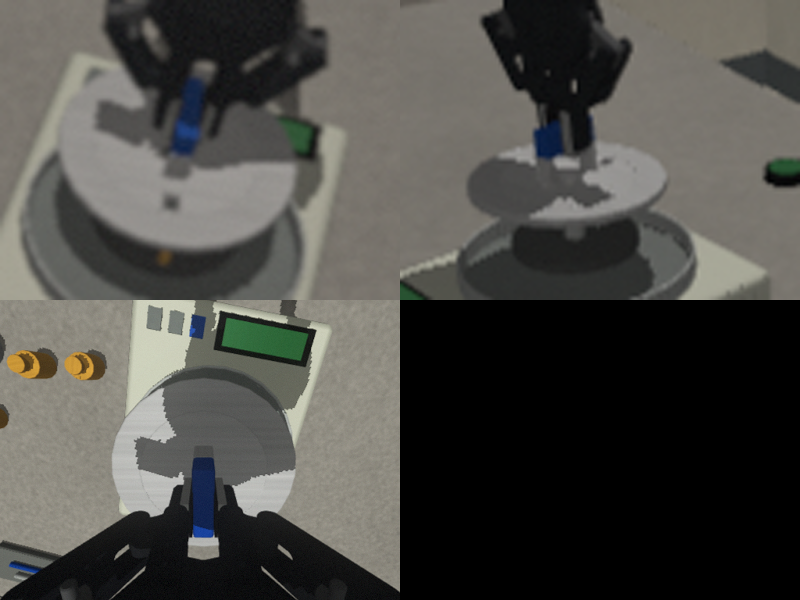

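```bash
cat > pc.py <<'E'
from h import *
from scipy.optimize import least_squares
def plate_center(zoff=.0309):
    st=get_state();w=get_image("wrist");cw=cam(w,st);z=st["position"][2]-zoff
    q=max((m for m in masks_of(w,"plate")),key=lambda m:m["p"])["region"].astype(np.uint8)
    cn=max(cv2.findContours(q,0,2)[0],key=cv2.contourArea)[:,0].astype(float)
    e=np.array([onz(cw,p,z)[:2] for p in cn]); 
    f=lambda v:(np.hypot(*(e-v[:2]).T)-.0752)
    r=least_squares(f,e.mean(0),loss="soft_l1",f_scale=.001)
    return st,r.x,np.mean(np.abs(f(r.x))<.002)
if __name__=="__main__":
    st,c,k=plate_center();y=yaw(st)
    print(st["position"],y,st["contact_force"],"plate",c,k,"rel",c-st["position"][:2])
E
python3 pc.py
```

```text
[0.57667239 0.26840211 0.17382319] (np.float64(1.8966897083020713), array([-0.00100888, -0.00923906, -0.99995681])) [-0.15810669  0.7371641  -3.8195147 ] plate [0.57054471 0.26458804] 0.2340966921119593 rel [-0.00612768 -0.00381406]
```

Run:
```python
from h import *
from scipy.optimize import least_squares
st=get_state();w=get_image("wrist");cw=cam(w,st);q=masks_of(w,"plate")[0]["region"].astype(np.uint8)
cn=max(cv2.findContours(q,0,2)[0],key=cv2.contourArea)[:,0].astype(float)
print(cn.min(0),cn.max(0))
for cut in(175,190,205):
  pts=cn[cn[:,1]<cut]
  for tilt in(0,.032):
    th=np.linspace(0,2*np.pi,720);u=np.array([np.cos(.33),np.sin(.33),0]);n=np.array([-u[1],u[0],0])
    def f(v):
        P=np.array([v[0],v[1],st["position"][2]-.0309])+.075*(np.cos(th)[:,None]*(u-[0,0,tilt])+np.sin(th)[:,None]*n)
        p=proj(cw,P);return np.min(np.hypot(pts[:,None,0]-p[None,:,0],pts[:,None,1]-p[None,:,1]),1)
    r=least_squares(f,[.5735,.267],loss="soft_l1",diff_step=1e-3);print(cut,tilt,r.x-st["position"][:2],len(pts),np.median(f(r.x)),f(r.x).max())
im=w["pixels"].copy();cv2.drawContours(im,[cn.astype(int).reshape(-1,1,2)],-1,(255,0,0),1);w2=dict(pixels=im);save(w2,"w6.png",(120,60,400,300),2.1)
```

```text
[142.  98.] [377. 315.]
175 0 [-0.00234659 -0.00198552] 150 0.5491723389856378 1.4515546551289307
175 0.032 [-0.00205658 -0.00198294] 150 0.5850397461588581 1.8355668848227817
190 0 [-0.00214317 -0.00206132] 163 0.5513414153817637 1.6893040437007039
190 0.032 [-0.00202801 -0.00201152] 163 0.6174773636161698 2.0297720642867683
205 0 [-0.00229546 -0.0020932 ] 168 0.5854664608456799 2.255954155817028
205 0.032 [-0.00201742 -0.00202458] 168 0.6287533921604713 2.415918082700603
```

View pics/w6.png

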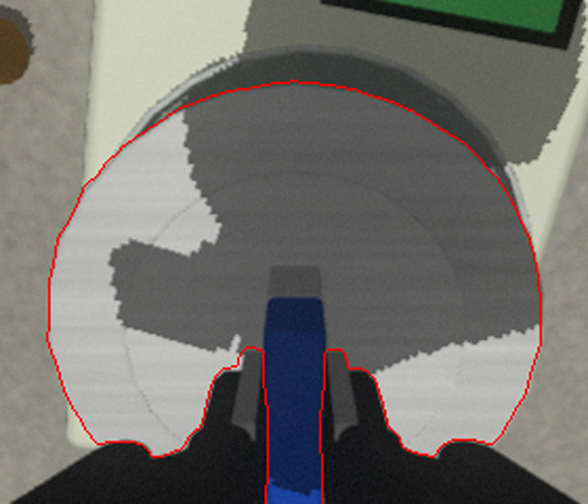

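>>> play_rows --series '[{"fingers":1,"dx":3,"dy":6,"dz":0,"turn":0.0},{"fingers":1,"dx":0,"dy":1,"dz":-5,"turn":0},{"fingers":1,"dx":0,"dy":0,"dz":-5,"turn":0},{"fingers":1,"dx":0,"dy":0,"dz":0,"turn":0}]'

```text
clock: 11.58
position: [0.5811, 0.2773, 0.165]
ee_rot: [0.003, 0.583, 0.813, -0.002]
contact_force: [-0.0, 0.1, -4.0]
width: 0.0132
```

```bash
cat > s.py <<'E'
from h import *
st=get_state();print(st["clock"],st["position"],yaw(st),st["contact_force"],st["moment"],st["width"])
E
python3 s.py
```

```text
11.5833 [0.58114378 0.27727586 0.1650252 ] (np.float64(1.8972296090906375), array([ 0.00350294, -0.00711703, -0.99996854])) [-0.00576013  0.11926861 -4.01171815] [0.01575188 0.03503153 0.01461112] 0.013196312715051393
```

>>> play_rows --series '[{"fingers":1,"dx":-1,"dy":-2,"dz":-6,"turn":0.0},{"fingers":1,"dx":0,"dy":0,"dz":-6,"turn":0},{"fingers":1,"dx":0,"dy":0,"dz":-3,"turn":0},{"fingers":1,"dx":0,"dy":0,"dz":0,"turn":0}]'

```text
clock: 11.92
position: [0.5793, 0.275, 0.1474]
ee_rot: [0.003, 0.583, 0.813, -0.003]
contact_force: [0.6, 0.1, -4.1]
width: 0.013
```

```bash
python3 s.py
```

```text
11.9167 [0.5792703  0.27503352 0.1474056 ] (np.float64(1.8979363743220603), array([ 0.0015715 , -0.0080978 , -0.99996598])) [ 0.60228341  0.11231118 -4.06027257] [ 0.01169751 -0.01084994  0.00974676] 0.013002970944364534
```

>>> play_rows --series '[{"fingers":1,"dx":0.7,"dy":0.5,"dz":-5,"turn":0.0},{"fingers":1,"dx":0,"dy":0,"dz":-5,"turn":0},{"fingers":1,"dx":0,"dy":0,"dz":-1,"turn":0}]'

```text
clock: 12.17
position: [0.5801, 0.2755, 0.1352]
ee_rot: [0.003, 0.583, 0.813, -0.003]
contact_force: [-0.7, -0.4, -3.5]
width: 0.0129
```

```bash
python3 s.py
```

```text
12.1667 [0.58005435 0.27547263 0.13521325] (np.float64(1.8977919241720436), array([ 0.00151404, -0.00812772, -0.99996582])) [-0.66245057 -0.37827287 -3.53579398] [ 0.04190038  0.04646333 -0.02151703] 0.012860720096412669
```

>>> play_rows --series '[{"fingers":1,"dx":0,"dy":0,"dz":-3,"turn":0.0},{"fingers":1,"dx":0,"dy":0,"dz":-3,"turn":0},{"fingers":1,"dx":0,"dy":0,"dz":0,"turn":0}]'

```text
clock: 12.42
position: [0.5801, 0.2755, 0.1281]
ee_rot: [0.003, 0.583, 0.813, -0.003]
contact_force: [-0.5, 0.8, -3.1]
width: 0.0134
```

```bash
python3 s.py
```

```text
12.4167 [0.58010797 0.27545686 0.12813605] (np.float64(1.897681579388831), array([ 0.00121889, -0.0081981 , -0.99996565])) [-0.49475199  0.77750671 -3.12541224] [-0.0009799  -0.02812258 -0.04602772] 0.013409304726843237
```

>>> play_rows --series '[{"fingers":1,"dx":0,"dy":0,"dz":-3,"turn":0.0},{"fingers":1,"dx":0,"dy":0,"dz":-3,"turn":0},{"fingers":1,"dx":0,"dy":0,"dz":-1,"turn":0}]'

```text
clock: 12.67
position: [0.5804, 0.2755, 0.1227]
ee_rot: [0.003, 0.583, 0.813, -0.002]
contact_force: [-2.3, -3.1, 1.9]
width: 0.013
```

```bash
python3 s.py
```

```text
12.6667 [0.58038799 0.27551649 0.12271413] (np.float64(1.8977562142924764), array([ 0.00286335, -0.00779228, -0.99996554])) [-2.26991924 -3.07651878  1.91967692] [-0.04913587  0.18742299  0.01233931] 0.012991424262807656
```

>>> play_rows --series '[{"fingers":1,"dx":-0.5,"dy":-0.7,"dz":0,"turn":0.0},{"fingers":-0.2,"dx":0,"dy":0,"dz":0,"turn":0},{"fingers":-1,"dx":0,"dy":0,"dz":0,"turn":0},{"fingers":-1,"dx":0,"dy":0,"dz":0,"turn":0},{"fingers":-1,"dx":0,"dy":0,"dz":0,"turn":0},{"fingers":-1,"dx":0,"dy":0,"dz":0,"turn":0},{"fingers":-1,"dx":0,"dy":0,"dz":30,"turn":0},{"fingers":-1,"dx":0,"dy":0,"dz":40,"turn":0},{"fingers":-1,"dx":0,"dy":0,"dz":40,"turn":0},{"fingers":-1,"dx":-20,"dy":0,"dz":30,"turn":0},{"fingers":-1,"dx":-20,"dy":0,"dz":20,"turn":0},{"fingers":-1,"dx":0,"dy":0,"dz":0,"turn":0},{"fingers":-1,"dx":0,"dy":0,"dz":0,"turn":0}]'

```text
clock: 13.75
position: [0.5399, 0.2745, 0.2896]
ee_rot: [0.005, 0.583, 0.812, -0.001]
contact_force: [-0.0, -1.0, -1.5]
width: 0.0856
```

```bash
cat > tri.py <<'E'
from meas import *
import sys
def mos(n,bs,bd,bw):
    s=get_image("scene");d=get_image("side");st=get_state();w=get_image("wrist")
    o=np.zeros((600,800,3),np.uint8)
    f=lambda im,b,sz:cv2.resize(np.ascontiguousarray(im["pixels"][b[1]:b[3],b[0]:b[2],::-1]),sz,interpolation=cv2.INTER_CUBIC)
    o[:300,:400]=f(s,bs,(400,300));o[:300,400:]=f(d,bd,(400,300));o[300:,:400]=f(w,bw,(400,300))
    cv2.imwrite("pics/"+n,o); return s,d,w,st
E
python3 - <<'E'
from tri import *
s,d,w,st=mos("m7.png",(320,160,440,250),(110,90,230,180),(100,60,420,300))
cw=cam(w,st);cs=cam(s);cd=cam(d);print(st["position"],yaw(st),st["clock"],st["contact_force"],st["qpos"])
q=masks_of(w,"plate")
if q:
    m=q[0]["region"].astype(np.uint8);cn=max(cv2.findContours(m,0,2)[0],key=cv2.contourArea)
    e=np.array([onz(cw,p,.0927)[:2] for p in cv2.convexHull(cn)[:,0].astype(float)]);print("plate",q[0]["p"],cv2.minEnclosingCircle(e.astype(np.float32)))
bs,_=blue(s,(355,180,415,235));bd,_=blue(d,(140,110,220,170));bw,_=blue(w,(180,130,330,280))
print(bs,bd,bw,tri([(cs,bs),(cd,bd),(cw,bw)]),tri([(cs,bs),(cd,bd)]))
for im,c in((s,cs),(d,cd),(w,cw)):
    for m in masks_of(im,"check_weight"): print(np.round(m["xy"],1),round(m["p"],2),np.round(onz(c,m["xy"],.028),4))
E
```

```text
[0.53988301 0.27434157 0.2884698 ] (np.float64(1.8963614885855142), array([ 0.00481196, -0.00708459, -0.99996333])) 13.85 [-0.6387602  -0.59876465  0.43029779] [ 0.36018566  0.30123031  1.35518566 -0.00835811  1.48317342 -1.5354622 ]
plate 0.7 ((0.577499270439148, 0.27237552404403687), 0.07583124935626984)
(383.1357142857143, 200.95) (170.54, 136.85333333333332) (250.33895131086143, 205.36329588014982) [0.57786373 0.27367642 0.12666027] [0.57689847 0.27337919 0.12611974]
[291.  182.9] 0.78 [0.5573 0.041  0.028 ]
[315.8 192.3] 0.78 [0.5518 0.1088 0.028 ]
[258.5 150.1] 0.6 [ 0.5009 -0.0929  0.028 ]
[252.8 200.1] 0.53 [ 0.6556 -0.0107  0.028 ]
[379.2 215.1] 0.23 [0.5353 0.2693 0.028 ]
[189.6 206.7] 0.16 [ 0.7542 -0.1299  0.028 ]
[213.7 217.6] 0.66 [0.5507 0.0263 0.028 ]
[258.8 216.4] 0.6 [ 0.6367 -0.0296  0.028 ]
[193.7 207.7] 0.6 [0.5331 0.0863 0.028 ]
[143.5 110.3] 0.88 [0.5326 0.1021 0.028 ]
[ 90.9 109.4] 0.84 [0.5543 0.0339 0.028 ]
[ 49.3 158.2] 0.67 [ 0.6414 -0.0132  0.028 ]
[261.  122.7] 0.64 [0.4971 0.2584 0.028 ]
```

View pics/m7.png

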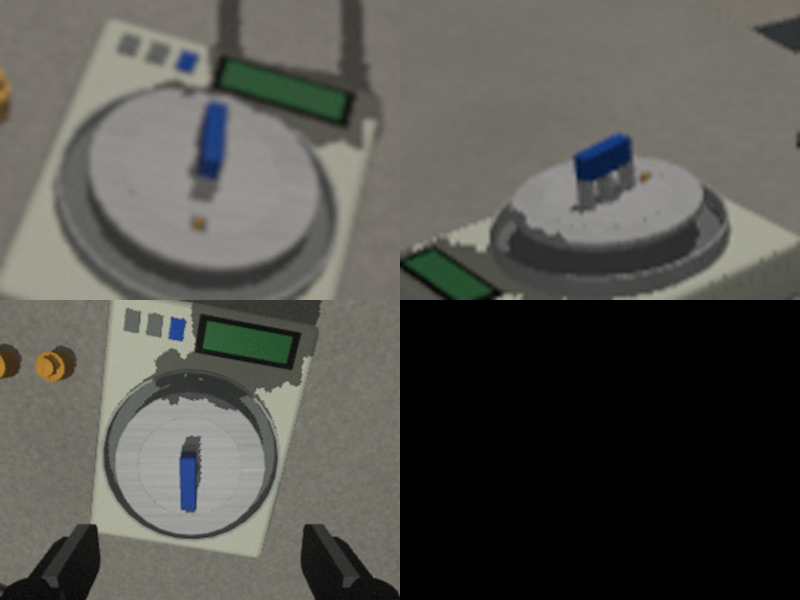

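>>> play_rows --series '[{"fingers":-1,"dx":7,"dy":-19,"dz":-2,"turn":-0.12},{"fingers":-1,"dx":7,"dy":-19,"dz":-2,"turn":-0.12},{"fingers":-1,"dx":7,"dy":-19,"dz":-2,"turn":-0.12},{"fingers":-1,"dx":7,"dy":-19,"dz":-2,"turn":-0.12},{"fingers":-1,"dx":7,"dy":-19,"dz":-2,"turn":-0.12},{"fingers":-1,"dx":7,"dy":-19,"dz":-4,"turn":-0.12},{"fingers":-1,"dx":7,"dy":-19,"dz":-4,"turn":-0.12},{"fingers":-1,"dx":7,"dy":-19,"dz":-4,"turn":-0.12},{"fingers":-1,"dx":7,"dy":-19,"dz":-4,"turn":-0.12},{"fingers":-1,"dx":7,"dy":-19,"dz":-4,"turn":-0.12},{"fingers":-1,"dx":7,"dy":-19,"dz":-4,"turn":-0.12},{"fingers":-1,"dx":7,"dy":-19,"dz":-4,"turn":-0.12},{"fingers":-1,"dx":6,"dy":-19,"dz":-4,"turn":-0.12},{"fingers":-1,"dx":0,"dy":-10,"dz":0,"turn":0},{"fingers":-1,"dx":0,"dy":0,"dz":0,"turn":0},{"fingers":-1,"dx":0,"dy":0,"dz":0,"turn":0}]'

```text
clock: 15.43
position: [0.6329, 0.0038, 0.2245]
ee_rot: [-0.007, 0.991, 0.137, -0.013]
contact_force: [-0.7, 0.1, 0.1]
width: 0.0854
```

```bash
cat > cw.py <<'E'
from tri import *
st=get_state();w=get_image("wrist");c=cam(w,st);print(st["clock"],st["position"],yaw(st))
s=get_image("scene");d=get_image("side");cs=cam(s);cd=cam(d)
p=w["pixels"].astype(int);b=((p[...,0]-p[...,2]>70)).astype(np.uint8)
n,l,t,g=cv2.connectedComponentsWithStats(b)
for i in range(1,n):
    if t[i][4]>60: print(np.round(g[i],1),t[i],np.round(onz(c,g[i],.024),4))
save(w,"cw%d.png"%(st["clock"]*10),(100,0,420,300),1.9)
for im,cc in((w,c),(s,cs),(d,cd)):
    for m in masks_of(im,"check_weight"): print(np.round(m["xy"],1),round(m["p"],2),np.round(onz(cc,m["xy"],.024),4))
E
python3 cw.py; ls pics
```

```text
15.4333 [0.63287126 0.00384544 0.22451697] (np.float64(0.274135536834779), array([-0.02812532,  0.01047459, -0.99954952]))
[202.9  62. ] [189  47  29  32 724] [0.5354 0.1    0.024 ]
[270.6 190. ] [258 178  26  25 444] [ 0.6486 -0.0211  0.024 ]
[133.9 221.8] [121 210  27  23 418] [ 0.489  -0.1124  0.024 ]
[106.8 275. ] [ 90 257  43  42 958] [ 0.4638 -0.2038  0.024 ]
[188.1 307.8] [ 164  278   48   66 2007] [ 0.5843 -0.2246  0.024 ]
[342.9 301.5] [329 293  28  20 211] [ 0.7924 -0.1506  0.024 ]
[270.8 184. ] 0.92 [ 0.6466 -0.0135  0.024 ]
[136.9 213.8] 0.88 [ 0.4912 -0.1001  0.024 ]
[202.7 120.5] 0.81 [0.5486 0.0385 0.024 ]
[202.2  63.6] 0.73 [0.535  0.0982 0.024 ]
[254.7 201. ] 0.78 [ 0.6529 -0.007   0.024 ]
[292. 182.] 0.65 [0.5502 0.04   0.024 ]
[316.6 191.3] 0.59 [0.5447 0.1077 0.024 ]
[256.2 155.6] 0.45 [ 0.5186 -0.089   0.024 ]
[226.3 262.9] 0.7 [ 0.4944 -0.1101  0.024 ]
[260.6 213.5] 0.69 [ 0.6503 -0.0189  0.024 ]
[215.9 215.6] 0.65 [0.5615 0.0345 0.024 ]
[185.3 240.5] 0.53 [ 0.4618 -0.0025  0.024 ]
[196.2 207.3] 0.47 [0.5413 0.0893 0.024 ]
cw154.png
m1.png
m2.png
m5.png
m7.png
scene0.png
side0.png
w3.png
w4.png
w6.png
wrist0.png
```

View pics/cw154.png

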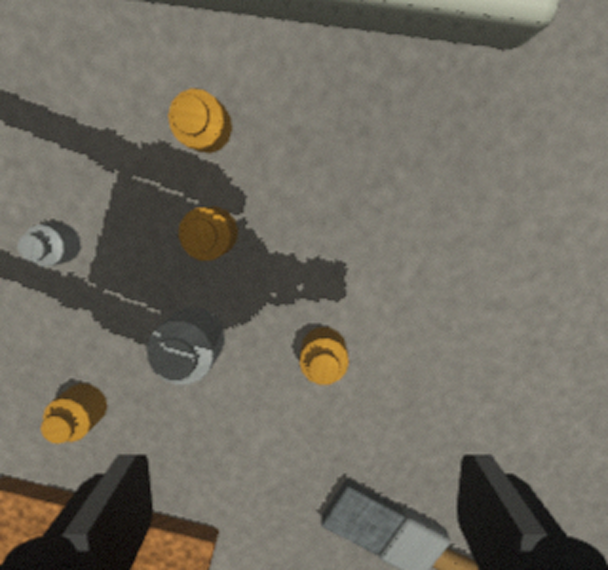

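Run:
```python
from h import *
st=get_state();w=get_image("wrist");c=cam(w,st);print(st["position"])
z0=dict(position=[.57448,.00004,.24143],ee_rot=[-1e-4,1,0,-9.3e-4]);c0=cam(w,z0)
f=lambda x,y:(x/1.9+100,y/1.9)
print("knob",tri([(c0,(319.3,179.3)),(c,f(325,366))]),onz(c,f(325,366),.048),onz(c0,(319.3,179.3),.048),"body",onz(c,(270.6,189.5),.03),onz(c,f(324,357),.032))
print("large",onz(c,f(180,350),.05),"brush",onz(c,f(345,480),.01),onz(c,f(322,520),.01))
```

```text
[0.63305781 0.00504213 0.22580094]
knob [ 0.65058316 -0.02245795  0.02658297] [ 0.64836192 -0.01628303  0.048     ] [ 0.64582565 -0.01599908  0.048     ] body [ 0.64859899 -0.01801714  0.03      ] [ 0.64773337 -0.01549069  0.032     ]
large [ 0.56058948 -0.03033406  0.05      ] brush [ 0.69138431 -0.1082952   0.01      ] [ 0.68466496 -0.14566626  0.01      ]
```

>>> play_rows --series '[{"fingers":-0.4,"dx":7,"dy":-10,"dz":-5,"turn":0.05},{"fingers":-0.4,"dx":6,"dy":-10,"dz":-25,"turn":0},{"fingers":-0.4,"dx":0,"dy":0,"dz":-35,"turn":0},{"fingers":-0.4,"dx":0,"dy":0,"dz":-35,"turn":0},{"fingers":-0.4,"dx":0,"dy":0,"dz":-10,"turn":0},{"fingers":-0.4,"dx":0,"dy":0,"dz":0,"turn":0},{"fingers":-0.4,"dx":0,"dy":0,"dz":0,"turn":0}]'

```text
clock: 16.37
position: [0.6485, -0.0117, 0.1185]
ee_rot: [-0.005, 0.986, 0.167, -0.006]
contact_force: [-1.1, 0.1, 1.3]
width: 0.0597
```

```bash
python3 s.py
python3 - <<'E'
from h import *
st=get_state();w=get_image("wrist");c=cam(w,st)
p=w["pixels"].astype(int);b=((p[...,0]-p[...,2]>70)).astype(np.uint8)
n,l,t,g=cv2.connectedComponentsWithStats(b)
for i in range(1,n):
    if t[i][4]>100: print(np.round(g[i],1),t[i],np.round(onz(c,g[i],.032),4))
print(proj(c,[[.6475,-.0165,.048],[.6475,-.0165,.032],[.6475,-.0165,0]]))
save(w,"cw2.png",None,1.2)
E
```

```text
16.3667 [ 0.64845783 -0.01171855  0.11852673] (np.float64(0.3349981848380216), array([-0.01431755,  0.00758675, -0.99986872])) [-1.12882251  0.11699255  1.34211737] [-0.01099792  0.03042417  0.01108598] 0.05966363668807021
[162.2  11.6] [139   0  46  28 939] [0.5393 0.0935 0.032 ]
[168.  95.] [147  79  40  33 719] [0.556  0.0415 0.032 ]
[258.1 193.1] [247 188  23  12 183] [ 0.6447 -0.009   0.032 ]
[261.  212.5] [241 199  36  24 363] [ 0.6526 -0.0245  0.032 ]
[ 54.7 240.5] [ 33 222  44  36 930] [ 0.4904 -0.1097  0.032 ]
[ 25.9 318.9] [   0  283   75   89 3310] [ 0.4744 -0.2048  0.032 ]
[135.7 361.9] [ 104  332   54   52 1645] [ 0.5861 -0.2218  0.032 ]
[375.4 370.1] [363 358  27  23 341] [ 0.8196 -0.1489  0.032 ]
[[257.98852842 209.21252919]
 [258.31773822 202.17526621]
 [258.86162421 190.54903641]]
```

View pics/cw2.png

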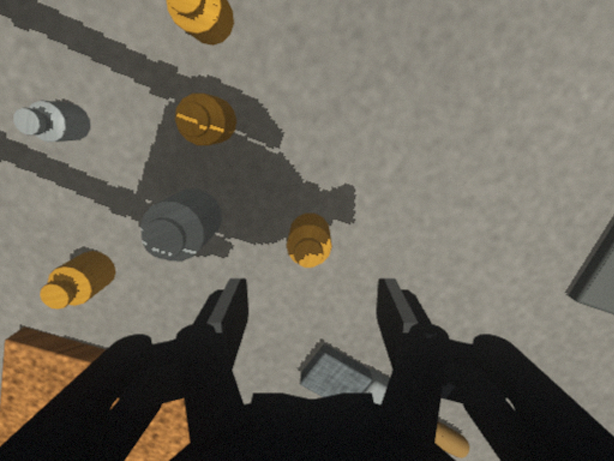

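>>> play_rows --series '[{"fingers":-0.4,"dx":-1,"dy":-4,"dz":-30,"turn":0},{"fingers":-0.4,"dx":0,"dy":0,"dz":-30,"turn":0},{"fingers":-0.4,"dx":0,"dy":0,"dz":-15,"turn":0},{"fingers":-0.4,"dx":0,"dy":0,"dz":-5,"turn":0}]'

```text
clock: 16.75
position: [0.6565, -0.0158, 0.0491]
ee_rot: [-0.001, 0.986, 0.168, 0.005]
contact_force: [-0.2, 0.3, 0.2]
width: 0.0599
```

```bash
python3 s.py
```

```text
16.75 [ 0.65651875 -0.0158337   0.04908816] (np.float64(0.33698613301442965), array([ 0.0103408 ,  0.00453352, -0.99993626])) [-0.2139077   0.26879517  0.20456945] [ 0.01134357  0.02006723 -0.03737956] 0.05990110897242206
```

>>> play_rows --series '[{"fingers":-0.4,"dx":-9,"dy":0,"dz":0,"turn":0},{"fingers":-0.4,"dx":0,"dy":0,"dz":0,"turn":0},{"fingers":-0.4,"dx":0,"dy":0,"dz":-12,"turn":0},{"fingers":-0.4,"dx":-1,"dy":0,"dz":-12,"turn":0},{"fingers":-0.4,"dx":-1,"dy":0,"dz":-5,"turn":0}]'

```text
clock: 17.17
position: [0.6507, -0.016, 0.0275]
ee_rot: [0.001, 0.986, 0.168, 0.013]
contact_force: [0.2, 0.9, -0.1]
width: 0.06
```

```bash
python3 s.py
```

```text
17.1667 [ 0.65065783 -0.01604118  0.02751855] (np.float64(0.33795996919959476), array([ 0.02626637,  0.00254919, -0.99965173])) [ 0.20332226  0.894272   -0.07948769] [-0.03672517  0.03748243  0.06537499] 0.06000596447007421
```

>>> play_rows --series '[{"fingers":-0.4,"dx":-4,"dy":0,"dz":-9,"turn":0},{"fingers":1,"dx":0,"dy":0,"dz":0,"turn":0},{"fingers":1,"dx":0,"dy":0,"dz":0,"turn":0},{"fingers":1,"dx":0,"dy":0,"dz":0,"turn":0},{"fingers":1,"dx":0,"dy":0,"dz":0,"turn":0}]' --squeeze 40

```text
clock: 17.58
position: [0.6466, -0.016, 0.0186]
ee_rot: [0.001, 0.986, 0.168, 0.014]
contact_force: [0.1, 0.1, -1.5]
width: 0.0302
```

```bash
python3 s.py
```

```text
17.5833 [ 0.64662079 -0.01601844  0.01859193] (np.float64(0.33803440901503995), array([ 0.02773365,  0.00241719, -0.99961243])) [ 0.10486271  0.09490334 -1.53709236] [-0.00068629  0.02426716  0.01069766] 0.030199991552371182
```

>>> play_rows --series '[{"fingers":1,"dx":0,"dy":0,"dz":20,"turn":0},{"fingers":1,"dx":0,"dy":0,"dz":35,"turn":0},{"fingers":1,"dx":0,"dy":0,"dz":35,"turn":0},{"fingers":1,"dx":0,"dy":0,"dz":35,"turn":0},{"fingers":1,"dx":-4,"dy":15,"dz":20,"turn":0},{"fingers":1,"dx":-8,"dy":32,"dz":5,"turn":0},{"fingers":1,"dx":-8,"dy":32,"dz":0,"turn":0},{"fingers":1,"dx":-8,"dy":32,"dz":0,"turn":0},{"fingers":1,"dx":-8,"dy":32,"dz":0,"turn":0},{"fingers":1,"dx":-8,"dy":32,"dz":0,"turn":0},{"fingers":1,"dx":-8,"dy":25,"dz":0,"turn":0},{"fingers":1,"dx":0,"dy":10,"dz":0,"turn":0},{"fingers":1,"dx":0,"dy":0,"dz":0,"turn":0},{"fingers":1,"dx":0,"dy":0,"dz":0,"turn":0}]'

```text
clock: 18.75
position: [0.5894, 0.2003, 0.1754]
ee_rot: [0.001, 0.986, 0.166, 0.014]
contact_force: [-0.4, -0.6, -2.0]
width: 0.0299
```

```bash
python3 s.py
```

```text
18.75 [0.58943458 0.20029901 0.17544953] (np.float64(0.33378778404622567), array([ 0.02711489,  0.00275213, -0.99962854])) [-0.35813687 -0.57325931 -2.00549525] [-0.05037284  0.03687351  0.00637931] 0.029932597948490985
```

>>> play_rows --series '[{"fingers":1,"dx":1,"dy":16,"dz":0,"turn":0},{"fingers":1,"dx":1,"dy":15,"dz":-10,"turn":0},{"fingers":1,"dx":0,"dy":0,"dz":-15,"turn":0},{"fingers":1,"dx":0,"dy":0,"dz":-10,"turn":0},{"fingers":1,"dx":0,"dy":0,"dz":0,"turn":0}]'

```text
clock: 19.17
position: [0.5946, 0.2269, 0.1378]
ee_rot: [0.003, 0.986, 0.163, 0.014]
contact_force: [-0.1, 0.4, -2.0]
width: 0.0306
```

```bash
python3 s.py
```

```text
19.1667 [0.59461851 0.22694679 0.13777994] (np.float64(0.3285330154917569), array([ 0.02933645, -0.00110212, -0.99956899])) [-0.09073492  0.44211246 -1.99316897] [0.01819585 0.11930967 0.00020738] 0.03063985130009543
```

>>> play_rows --series '[{"fingers":1,"dx":-3,"dy":5,"dz":-8,"turn":0},{"fingers":1,"dx":0,"dy":0,"dz":-8,"turn":0},{"fingers":1,"dx":0,"dy":0,"dz":-4,"turn":0},{"fingers":1,"dx":0,"dy":0,"dz":0,"turn":0}]'

```text
clock: 19.5
position: [0.5916, 0.23, 0.1144]
ee_rot: [0.004, 0.987, 0.162, 0.013]
contact_force: [-0.4, -0.9, -1.7]
width: 0.0302
```

```bash
python3 s.py
```

```text
19.5 [0.59161192 0.2299545  0.11444447] (np.float64(0.3255675592819156), array([ 0.0269462 , -0.00275868, -0.99963308])) [-0.3693127  -0.94915253 -1.7301092 ] [0.05364926 0.06570385 0.01458346] 0.030248901423814742
```

>>> play_rows --series '[{"fingers":1,"dx":0,"dy":0,"dz":-2.5,"turn":0},{"fingers":1,"dx":0,"dy":0,"dz":-2,"turn":0},{"fingers":1,"dx":0,"dy":0,"dz":-1,"turn":0}]'

```text
clock: 19.75
position: [0.592, 0.2297, 0.1092]
ee_rot: [0.004, 0.987, 0.162, 0.014]
contact_force: [-1.2, 0.0, 0.3]
width: 0.03
```

```bash
python3 s.py
```

```text
19.75 [0.59197875 0.22972113 0.10920565] (np.float64(0.32511505139854485), array([ 0.02780233, -0.00257651, -0.99961012])) [-1.23199722  0.00806142  0.26010509] [0.00124356 0.19446855 0.01462403] 0.030043025544384233
```

>>> play_rows --series '[{"fingers":0.15,"dx":0,"dy":0,"dz":0,"turn":0},{"fingers":-0.1,"dx":0,"dy":0,"dz":0,"turn":0},{"fingers":-0.4,"dx":0,"dy":0,"dz":0,"turn":0},{"fingers":-0.4,"dx":0,"dy":0,"dz":0,"turn":0},{"fingers":-0.4,"dx":0,"dy":0,"dz":15,"turn":0},{"fingers":-0.4,"dx":0,"dy":0,"dz":25,"turn":0},{"fingers":-0.4,"dx":0,"dy":0,"dz":35,"turn":0},{"fingers":-0.4,"dx":0,"dy":0,"dz":40,"turn":0},{"fingers":-0.4,"dx":0,"dy":-20,"dz":40,"turn":0},{"fingers":-0.4,"dx":0,"dy":-35,"dz":30,"turn":0},{"fingers":-0.4,"dx":0,"dy":-35,"dz":0,"turn":0},{"fingers":-0.4,"dx":0,"dy":0,"dz":0,"turn":0},{"fingers":-0.4,"dx":0,"dy":0,"dz":0,"turn":0}]'

```text
clock: 20.83
position: [0.5924, 0.1415, 0.3023]
ee_rot: [0.005, 0.986, 0.164, 0.019]
contact_force: [0.1, 0.1, 0.0]
width: 0.0601
```

```bash
python3 s.py
python3 - <<'E'
from tri import *
s,d,w,st=mos("fin.png",(330,150,450,240),(110,90,230,180),(0,0,512,384))
o=cv2.imread("pics/fin.png");o[300:,400:]=cv2.resize(s["pixels"][:,:,::-1],(400,300));cv2.imwrite("pics/fin.png",o)
E
```

```text
20.8333 [0.59244843 0.14152034 0.30233444] (np.float64(0.32886886056462256), array([ 0.03933178, -0.00284727, -0.99922215])) [0.07046204 0.05677185 0.00255809] [-0.03176376  0.02833537  0.02233903] 0.0601173939259939
```

View pics/fin.png

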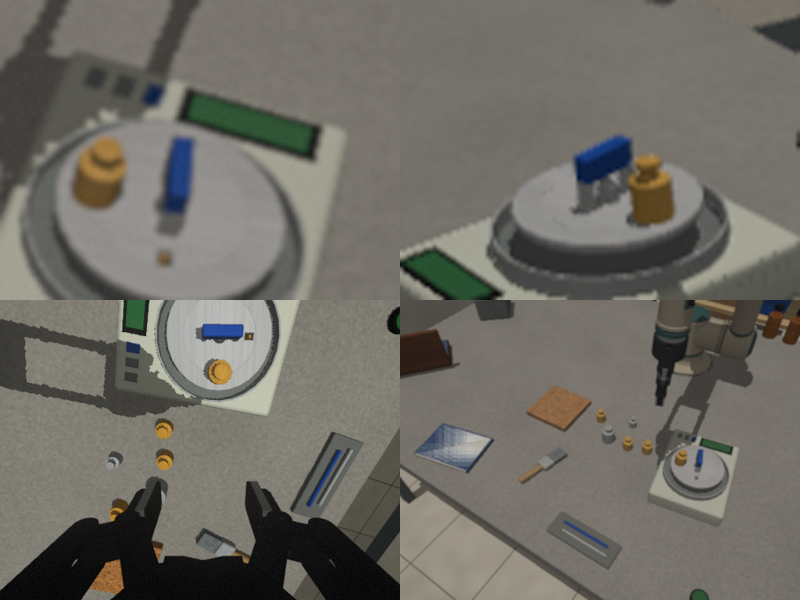

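```bash
python3 -c "
from rig import *
print(sign_off())"
```

```text
the job is handed in; nothing more can be done
None
```

The plate is back on the balance with the check weight standing beside its handle. I handed the job in at about 21 s on the robot's clock.

- **Plate:** I found the pin in the camera pictures at about 0.33 rad, so no searching by feel was needed. The plate went down over the shaft and pin without catching. The wrist read 1.9 N upward before I let go, about 5.6 N on the balance with the plate's own weight. Afterwards the pin tip showed through its hole. The middle of the handle measured 126.4 mm above the bench, against about 125.7 mm expected for a flush seat.
- **Check weight:** I took the brass weight farthest from the base and set it down about 46 mm from the shaft axis. Its foot therefore ends about 62 mm out on the 75 mm plate.
- **Last pictures:** the weight stands upright with its whole foot on the plate, and the plate is level. The other weights and the brush looked to be where they started, judged by eye only. The arm was clear, with no contact force.

**Checks that disagreed:**
- A wrist picture taken while the arm was still settling put the plate about 8–10 mm off, so I used the settled ones.
- The first fit of the held plate's outline was poor. A better fit to the visible arc agreed with the grasp geometry.
- My two-view height for the check weight's knob came out at about 27 mm against the given 48 mm, because the two camera positions were too close together. I used the given height, and the sideways positions agreed within about 3 mm.
- The tool tilted by up to about 0.04 rad over the moves, which did no visible harm.

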